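Set the inspection camera to its mark, slack taken out

TASK

The inspection camera over the circuit board has been left wound up past its mark. Crank its handwheel down (clockwise seen from above) until you feel the worn nut's slack run out and the wheel begin to drive the slide, go on three eighths of a turn from there so that the camera is below its mark, then wind back up (anticlockwise) and stop as the red line first comes to the red pointer, so that the camera hangs on the screw with no slack, and let go. The lens hangs less than a millimetre over the chip and must not touch it; leave the other things on the desk alone.

Things in the scene. Friction and masses are not known exactly. Their poses are not given: they have to be found in the camera images.
- stand: Inspection-camera stand, fixed to the desk: dark steel base plate 240 x 180 x 16 mm (-80 to +160 mm along the stand's x), aluminium column, handwheel on top, camera on the stand's +x side. Origin on the desk under the wheel's axis, z up. On its -x side the dial's small red pointer, 58 to 73 mm from the axis, up to 234 mm high.
- wheel_centre (a point): Centre of the handwheel's upper face, on its vertical axis, 232 mm above the desk. The wheel is a silver disc of 110 mm diameter (hub up to 240 mm above the desk) with black graduations and one red radial line; the crank handle stands on the red line.
- handle (a point): Middle of the upright black crank handle, 258 mm above the desk: a plain cylinder 14 mm in diameter and 48 mm tall (from 234 to 282 mm above the desk), 44 mm from the wheel's axis. It spins freely on its pin, so it can be held from above in an unturned gripper and led round the circle.
- handwheel (a joint): Wheel angle, rad, anticlockwise from above positive (raises); 0 = red line and handle at the red pointer on the stand's -x side: the mark. Starts 0.5 to 1.5, somewhere within the slack. The nut is worn: between lowering and raising the wheel turns idly by 1.3 to 4.9 rad, different each time, unknown. Idle, the handle needs about 1 N along its circle; driving the slide, up or down, 5 to 9 N.
- board: Loose circuit board, 90 x 110 mm, standing on 6 mm brass feet on the base plate under the lens, with one dark chip of 32 mm in the middle whose top is 11.5 mm above the board's origin (centre of its underside). Not to be touched.
- ram: Memory module, 133 x 34 x 8 mm, lying loose beside the stand; origin under its centre. Bystander.
- heatsink: Finned heat sink, 60 x 60 x 34 mm, loose beside the stand; origin under its centre. Bystander.
- screw_tin: Small steel bowl, 68 mm wide, 22 mm high, loose beside the stand; origin under its centre. Bystander.
- screwdriver: Screwdriver 160 mm long with a red handle, loose in front of the stand; origin under its middle. Bystander.
- mug: Blue mug, 80 mm wide, 95 mm high, loose on the desk; origin under its centre. Bystander.
- mouse: Black computer mouse, 100 x 58 x 36 mm, loose on the desk; origin under its centre. Bystander.
- camera: Camera on its slide; origin at the centre of its lens tip (15 mm wide), 90 mm from the wheel's axis on the stand's +x side. Mark height: tip 27.9 mm above the desk. It starts 0.5 mm higher: with the slack run out, 1.6 rad of wheel drive it down to the mark height, 1.25 rad more touch the chip. One turn is 2 mm; it stays put while the wheel idles.

How it is judged:
On the way:
1. the handwheel has been cranked down past its mark so far that the slack ran out and the camera itself went below its mark (value of joint handwheel below -1 rad and z of camera in the frame of stand below 0.02787 m), for 0.1 s.
At the end, for the whole second after the job is handed in: The handwheel rests with its red line at the pointer (within 0.2 rad, about 11 degrees) and the camera's slide rests within 0.1 mm of the mark height, which it has only when the slack was taken out by raising; the wheel is let go and still (value of joint handwheel between -0.2 and 0.2 rad and z of camera in the frame of stand between 0.0278 and 0.028 m and velocity of joint handwheel between -0.1 and 0.1 rad/s); the robot touches nothing.
It fails at once if the lens touches the board (over 0.3 N) (contact force between camera and board above 0.3 N).
It fails at once if the board is moved by more than 10 mm (distance of board from where it was at the start of the episode above 0.01 m).
It fails at once if a bystander is moved by more than 20 mm (distance of any of ram, heatsink, screw_tin, screwdriver, mug, mouse from where it was at the start of the episode above 0.02 m).
It also fails if it takes over 64 s, if anything falls off the work surface, if the arm or the gripper's body presses on something with over 40 N, if the wrist force passes 120 N, or if a joint passes its speed limit or range.

ROBOT

A 6-joint arm with a two-finger parallel gripper is mounted at the origin on the work surface. World frame = base frame: x ahead of the robot, y to its left, z up, the work surface at z = 0. Lengths are in m, angles in rad, forces in N, time in s.
With the tool pointing down it reaches from about 0.35 to 0.85 m from the base axis. Payload 8.1 kg.
Tool frame: the origin (TCP) lies at the centre of the arm's flange, where the gripper is bolted on; the fingertips stand 186 mm ahead of it and the grasp point (between the pads) lies 167 mm ahead of it; z points along the fingers, y is the line along which they close (so a half turn about z gives the same grasp; the last joint's range is limited). The gripper opens to 93 mm and grips with 3 to 60 N. Pads are 15 mm wide; open, the fingers measure 128 mm over their backs; the gripper's body (75 mm by 188 mm) begins 65 mm behind the grasp point.
Start: joints at [1.169, 0.13, 1.488, -0, 1.523, -0.085], TCP at [0.187, 0.57, 0.405] pointing down, gripper open.
Joint ranges: [-2.96, 2.96], [-0.89, 2.26], [0.02, 2.5], [-1.34, 4.48], [0, 2.73], [-2.66, 2.66]. Speed limits (rad/s): [2.39, 2.39, 2.79, 3.14, 3.14, 3.14].

INTERFACE

Orientations are given as a rotation vector (axis times angle).
In Python, from plant import robot gives the robot as it stands.
- The arm moves only by the tool apply_moves, never from a script. Its argument "series" is a list of rows, each a list of 2 entries, a list of its own where there are three numbers: the shift along the tool's x, y, z in mm, then the turn, a rotation vector about the tool's x, y, z in rad. A call has 1 to 12 rows; each row shifts and turns the commanded pose from where the row before left it, along the tool's axes as they then stand; what a row does not reach is not made up. A row lasts 1/12 s, in which the tool goes at most 41.7 mm and 7.16 degrees, less where a joint would pass 70% of its speed; a pose out of reach is approached as far as the arm can. A call is refused whole if a number of a shift passes 41.7 or a number of a turn 0.125, either way. A call with a gripper value outside its range is refused whole. "claw" is the opening, from 0 (shut) to 1 (fully open), set as the call begins (left out, the last holds). The fingers move at their own pace and stop on an object; "newtons" is the grip in N (left out, the last holds). Time passes only in rows, so rows that do not move let the fingers close. It gives the time, the measured TCP pose, the force, the opening and the grip force at its end, in the units of the state.
- robot.read_state(): the state, without advancing time (a new reading comes with each control period).
- robot.read_camera(name): name is "scene" or "top"; returns (picture, depth): 400x640x3 uint8, blue, green, red; 400x640 float32, m along the optical axis (not along the pixel's ray), 0 where there is no reading.
- robot.calibration(name): a dict with "fx", "fy", "cx", "cy" (pixels), "D" ([k1, k2, p1, p2, k3] as OpenCV has them; the pictures are not rectified), "extrinsics" (4x4, takes a point from world to camera coordinates). Camera axes: x right, y down, z forward; pixel columns grow to the right and rows downward; lengths in m; the calibration is good to about 2 mm. A picture is of the moment at which its call begins. calibration takes no time and is no camera call.
- robot.close_job(): hands the job in; it is judged then, once.
The state is a dict: "t": time; "q": joint angles; "dq": joint speeds; "joint_torque": joint torques, N m; "tool_pos": TCP position; "orientation": TCP orientation; "force": force on the tool from outside, world axes, zero at the start; "wrist_torque": the same for the moment, N m; "opening": finger opening in m; "gripper_force": force on a finger pad.
Only numpy, scipy, OpenCV 4.12 (cv2) and the standard library are available. Lean on these libraries where they do the work, as an engineer would, in place of code of your own. Each camera call takes 0.05 s, during which the arm holds its last target. There are 200 camera calls.

## Working session

There is one attempt and no reset: what is moved stays moved. The work goes in short steps, Python scripts to look and compute and a tool call to move; the robot and the scene stay as the last step left them, time stands still between calls to the robot, and variables do not carry over. Pictures are saved under pics/ and viewed, at most 10 in all, crops included, and the job is handed in when it is done.

Besides the shell and the picture viewer there is one more tool, called after "Call:" as name(argument=value, ...) on one line, values as JSON. apply_moves: Moves the arm, as the interface text tells. Its arguments: {"type":"object","properties":{"series":{"type":"array"},"claw":{"type":"number"},"newtons":{"type":"number"}},"required":["series"]}

```bash
mkdir -p pics; python3 - <<'E'
from plant import robot
import cv2,numpy as np
s=robot.read_state();print({k:np.round(v,3) for k,v in s.items()})
for n in("scene","top"):
    p,d=robot.read_camera(n);cv2.imwrite(f"pics/{n}0.png",p);np.save(f"{n}_d.npy",d)
    c=robot.calibration(n);print(n,c)
E
```

```text
{'t': np.float64(0.0), 'q': array([ 1.169,  0.131,  1.489, -0.   ,  1.523, -0.085]), 'dq': array([ 0.001,  0.001, -0.   ,  0.001,  0.   , -0.001]), 'joint_torque': array([ 2.0000e-03, -5.5985e+01, -4.9176e+01,  7.7000e-02,  3.5000e-02,
       -0.0000e+00]), 'tool_pos': array([0.187, 0.57 , 0.404]), 'orientation': array([-4.950e-01, -3.102e+00,  3.000e-03]), 'force': array([0.32 , 0.748, 0.179]), 'wrist_torque': array([ 0.032, -0.024,  0.007]), 'gripper_force': np.float64(0.0), 'opening': np.float64(0.093)}
scene {'fx': 465.6880412168848, 'fy': 465.6880412168848, 'cx': 314.9451546100868, 'cy': 197.58029095045563, 'D': array([-0.05343482,  0.        ,  0.        ,  0.        ,  0.        ]), 'extrinsics': array([[ 0.48025049,  0.87712772,  0.00253651, -0.30016543],
       [ 0.70223069, -0.38275378, -0.60030958, -0.26069886],
       [-0.52557732,  0.29008019, -0.7997637 ,  1.74436491],
       [ 0.        ,  0.        ,  0.        ,  1.        ]])}
top {'fx': 363.9043010039127, 'fy': 363.9043010039127, 'cx': 316.93265928304646, 'cy': 200.30925699406217, 'D': array([-0.06192328,  0.        ,  0.        ,  0.        ,  0.        ]), 'extrinsics': array([[-0.00848918, -0.9999276 , -0.00852805,  0.03062097],
       [-0.98406574,  0.00986861, -0.17753092,  0.5597312 ],
       [ 0.17760223,  0.00688507, -0.98407827,  1.38702118],
       [ 0.        ,  0.        ,  0.        ,  1.        ]])}
```

View pics/top0.png

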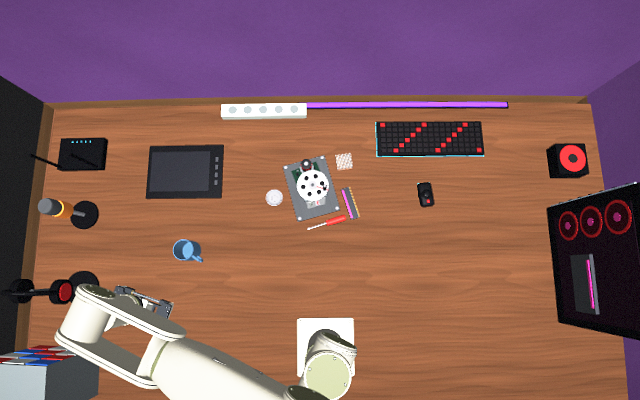

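View pics/scene0.png

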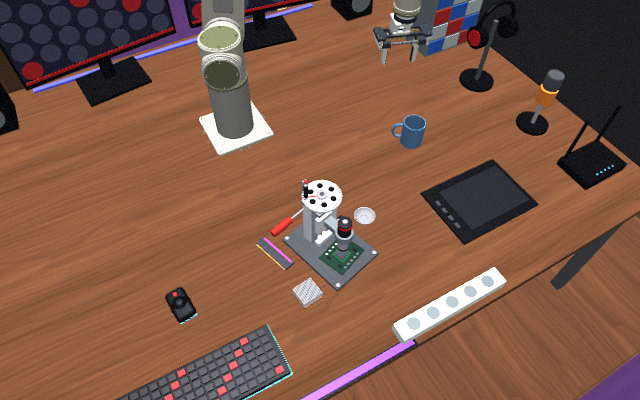

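The top picture shows the wheel at about (312,184) with the camera above it near (306,165). In the scene picture the wheel is at about (322,195) with the black handle near (305,188). I'll zoom in on both.

```bash
python3 - <<'E'
import cv2,numpy as np
a=cv2.imread("pics/top0.png")[140:240,260:370];b=cv2.imread("pics/scene0.png")[165:295,245:395]
a=cv2.resize(a,(396,360),interpolation=cv2.INTER_CUBIC);b=cv2.resize(b,(400,347),interpolation=cv2.INTER_CUBIC)
o=np.zeros((360,800,3),np.uint8);o[:,:396]=a;o[:347,400:]=b
cv2.imwrite("pics/crop0.png",o)
E
cat > h.py <<'E'
import cv2,numpy as np
from plant import robot
def ray(n,uv,z):
    c=robot.calibration(n);K=np.array([[c['fx'],0,c['cx']],[0,c['fy'],c['cy']],[0,0,1]])
    x=cv2.undistortPoints(np.array([[uv]],float),K,c['D'])[0,0]
    R=c['extrinsics'][:3,:3];t=c['extrinsics'][:3,3]
    o=-R.T@t;d=R.T@np.array([*x,1.]);return o+d*(z-o[2])/d[2]
def proj(n,P):
    c=robot.calibration(n);K=np.array([[c['fx'],0,c['cx']],[0,c['fy'],c['cy']],[0,0,1]])
    E=c['extrinsics'];return cv2.projectPoints(np.array(P,float).reshape(-1,3),cv2.Rodrigues(E[:3,:3])[0],E[:3,3],K,c['D'])[0][:,0]
E
```

```text
(no output)
```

View pics/crop0.png

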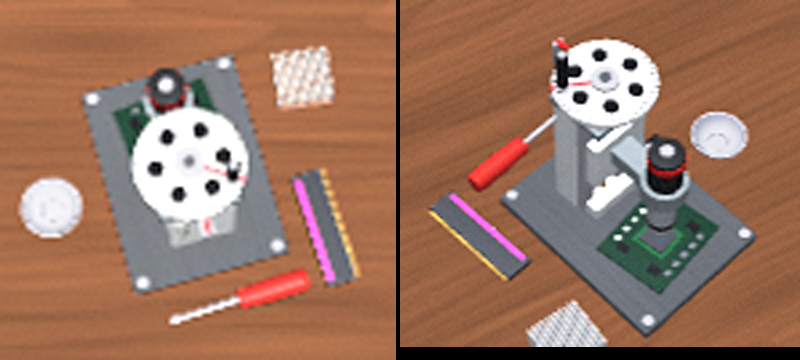

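```bash
python3 - <<'E'
from h import *
sc=[(92,99),(224,62),(278,246),(143,283)]
P=np.array([ray("top",(u/3.6+260-.36,v/3.6+140-.36),.017)[:2] for u,v in sc]);print(P)
ax=(P[0]+P[1]-P[2]-P[3]);yaw=np.arctan2(ax[1],ax[0]);c=P.mean(0);print("yaw",yaw,"axis from plate",c-.04*np.array([np.cos(yaw),np.sin(yaw)]))
for n,r in(("top",(260,140,370,240)),("scene",(245,165,395,295))):
    p=cv2.imread(f"pics/{n}0.png");m=(p.min(2)>195).astype(np.uint8);k=np.zeros_like(m);k[r[1]:r[3],r[0]:r[2]]=1;m*=k
    m=cv2.morphologyEx(m,cv2.MORPH_CLOSE,np.ones((3,3)))
    cs=cv2.findContours(m,0,cv2.CHAIN_APPROX_NONE)[0];q=max(cs,key=cv2.contourArea);e=cv2.fitEllipse(cv2.convexHull(q));print(n,e,ray(n,e[0],.232),cv2.boundingRect(q))
# handle
b=lambda u,v:(u/2.667+245-.3,v/2.669+165-.3)
print("handle base/top scene",ray("scene",b(564,88),.234),ray("scene",b(561,43) ,.282))
E
```

```text
[[ 0.70605659  0.15515877]
 [ 0.74830601  0.00374244]
 [ 0.53382879 -0.05429398]
 [ 0.49359618  0.09674038]]
yaw 0.26628972505491627 axis from plate [0.58185674 0.03981075]
top ((312.3240051269531, 186.934326171875), (30.983728408813477, 38.832374572753906), 0.040369510650634766) [0.574441   0.03974033 0.232     ] (297, 168, 32, 40)
scene ((323.9064025878906, 202.19076538085938), (38.96223449707031, 52.66713333129883), 147.52743530273438) [0.60712552 0.03655731 0.232     ] (302, 180, 40, 50)
handle base/top scene [0.7671262  0.35866811 0.234     ] [0.74422993 0.35847601 0.282     ]
```

```bash
python3 - <<'E'
from h import *
b=lambda u,v:((u-400)/2.667+245-.3,v/2.669+165-.3)
t=lambda u,v:(u/3.6+260-.36,v/3.6+140-.36)
print("wheel scene",ray("scene",b(604.5,83),.230),"top",ray("top",t(190,164),.230))
print("hub",ray("scene",b(605,76),.240),ray("top",t(189,160),.240))
print("handle scene",ray("scene",b(563,86),.234),ray("scene",b(561,42),.282))
print("handle top",ray("top",t(232,178),.234),ray("top",t(237,162),.282))
for n,f,sz in(("top",t,(260,140,370,240)),("scene",b,0)):
    d=np.load(n+"_d.npy");c=robot.calibration(n);E=np.linalg.inv(c['extrinsics'])
    v,u=np.mgrid[140:300,240:400].reshape(2,-1);z=d[v,u]
    K=np.array([[c['fx'],0,c['cx']],[0,c['fy'],c['cy']],[0,0,1]])
    x=cv2.undistortPoints(np.stack([u,v],1).astype(float)[:,None],K,c['D'])[:,0]
    W=(np.c_[x*z[:,None],z]@E[:3,:3].T)+E[:3,3]
    m=(abs(W[:,2]-.232)<.006)&(np.hypot(W[:,0]-.58,W[:,1]-.04)<.08)
    print(n,m.sum(),(W[m].min(0)+W[m].max(0))/2,np.ptp(W[m],axis=0),W[m].mean(0),cv2.minEnclosingCircle(W[m][:,:2].astype(np.float32)))
    m=(W[:,2]>.248)&(W[:,2]<.3)&(np.hypot(W[:,0]-.58,W[:,1]-.04)<.08);print("high",np.round(W[m],3)[:12])
E
```

```text
wheel scene [0.58377379 0.04185119 0.23      ] top [0.5810557  0.03941557 0.23      ]
hub [0.58279684 0.04282148 0.24      ] [0.58275082 0.04015572 0.24      ]
handle scene [0.56959299 0.00155103 0.234     ] [0.5526893  0.00901615 0.282     ]
handle top [ 0.56598275 -0.00089028  0.234     ] [ 0.5708598  -0.00505307  0.282     ]
top 708 [0.57359624 0.04085898 0.2319692 ] [0.12511867 0.10447778 0.01181045] [0.58027995 0.0427381  0.23242418] ((0.5724161863327026, 0.03881581500172615), 0.0640573650598526)
high [[ 0.573 -0.     0.282]
 [ 0.569  0.003  0.283]
 [ 0.568 -0.     0.287]
 [ 0.57  -0.003  0.283]
 [ 0.567  0.007  0.28 ]
 [ 0.567  0.003  0.281]
 [ 0.566 -0.     0.285]
 [ 0.565 -0.003  0.286]
 [ 0.564  0.007  0.275]
 [ 0.563  0.003  0.282]
 [ 0.563 -0.     0.28 ]
 [ 0.563 -0.003  0.283]]
scene 958 [0.57547047 0.04049217 0.23207927] [0.12539146 0.10744602 0.01183502] [0.58673629 0.04106328 0.23324961] ((0.5754704475402832, 0.03645254671573639), 0.06364700198173523)
high [[ 0.565 -0.001  0.286]
 [ 0.563  0.003  0.282]
 [ 0.566 -0.004  0.285]
 [ 0.569 -0.003  0.287]
 [ 0.57  -0.     0.287]
 [ 0.569  0.003  0.285]
 [ 0.569 -0.006  0.285]
 [ 0.57  -0.003  0.285]
 [ 0.57  -0.001  0.284]
 [ 0.57   0.002  0.282]
 [ 0.57   0.005  0.28 ]
 [ 0.565 -0.004  0.276]]
```

Call:
apply_moves(series=[[[-27,-21,-8],[0,0,0]],[[-27,-21,-8],[0,0,0]],[[-27,-21,-8],[0,0,0]],[[-27,-21,-8],[0,0,0]],[[-27,-21,-8],[0,0,0]],[[-27,-21,-8],[0,0,0]],[[-27,-21,-8],[0,0,0]],[[-27,-21,-8],[0,0,0]],[[-27,-21,-8],[0,0,0]],[[-27,-21,-8],[0,0,0]],[[-27,-21,-8],[0,0,0]],[[-27,-21,-8],[0,0,0]]], claw=0.6, newtons=30)

```text
t: 1.1
tool_pos: [0.4167, 0.2282, 0.5008]
orientation: [-0.495, -3.102, 0.0]
force: [-0.3, 1.2, 0.1]
opening: 0.0561
gripper_force: 0.0
```

```bash
cat >> h.py <<'E'
from scipy.spatial.transform import Rotation as Ro
def to(x,y,z=None):
    s=robot.read_state();R=Ro.from_rotvec(s['orientation']).as_matrix()
    p=s['tool_pos'];z=p[2] if z is None else z
    return R.T@(np.array([x,y,z])-p)*1000
E
python3 - <<'E'
from h import *
s=robot.read_state();print(s['tool_pos'],s['t'],s['force'],Ro.from_rotvec(s['orientation']).as_matrix().round(4),s['q'])
print(to(.567,-.001,.505))
d=np.load("scene_d.npy");c=robot.calibration("scene");E=np.linalg.inv(c['extrinsics'])
v,u=np.mgrid[140:300,240:400].reshape(2,-1);z=d[v,u]
K=np.array([[c['fx'],0,c['cx']],[0,c['fy'],c['cy']],[0,0,1]])
x=cv2.undistortPoints(np.stack([u,v],1).astype(float)[:,None],K,c['D'])[:,0]
W=(np.c_[x*z[:,None],z]@E[:3,:3].T)+E[:3,3]
m=np.hypot(W[:,0]-.669,W[:,1]-.065)<.03;print("cam top",np.sort(W[m][:,2])[-8:])
E
```

```text
[0.41674347 0.22817949 0.50084556] 1.1 [-0.34122948  1.1701417   0.07514898] [[-9.503e-01  3.114e-01 -4.000e-04]
 [ 3.114e-01  9.503e-01 -1.000e-04]
 [ 3.000e-04 -2.000e-04 -1.000e+00]] [ 3.92963008e-01 -2.30140971e-01  1.66361733e+00  2.57354668e-05
  1.70848683e+00 -8.61145936e-01]
[-214.15393391 -170.99164671   -4.1802219 ]
cam top [0.20393709 0.20395465 0.20409338 0.20417778 0.20454043 0.20501513
 0.20532256 0.20591476]
```

Call:
apply_moves(series=[[[-27,-21,0],[0,0,0]],[[-27,-21,0],[0,0,0]],[[-27,-21,0],[0,0,0]],[[-27,-21,0],[0,0,0]],[[-27,-21,0],[0,0,0]],[[-27,-21,0],[0,0,0]],[[-27,-22,0],[0,0,0]],[[-24,-21,0],[0,0,0]],[[0,0,0],[0,0,0]],[[0,0,0],[0,0,0]]])

```text
t: 1.93
tool_pos: [0.5665, 0.0013, 0.4996]
orientation: [-0.5, -3.099, 0.0]
force: [-0.2, -1.0, 0.4]
opening: 0.0561
gripper_force: 0.0
```

```bash
python3 - <<'E'
from h import *
p,d=robot.read_camera("scene");
s=robot.read_state();print(s['tool_pos'],s['force'],s['opening']);print(to(.567,-.0005,.432))
cv2.imwrite("pics/s1.png",cv2.resize(p[100:260,240:400],(600,600),interpolation=cv2.INTER_CUBIC))
print(((proj("scene",[[*s['tool_pos'][:2],s['tool_pos'][2]-.186],[.567,-.0005,.282],[.567,-.0005,.234],[.582,.041,.24]])-[240,100])*3.75).round())
E
```

```text
[0.5660687  0.00245331 0.49996749] [-0.34728717  0.47058666 -0.15661448] 0.0560475399845334
[-1.92250879 -2.51429617 67.96434289]
[[244. 289.]
 [242. 321.]
 [243. 362.]
 [303. 350.]]
```

View pics/s1.png

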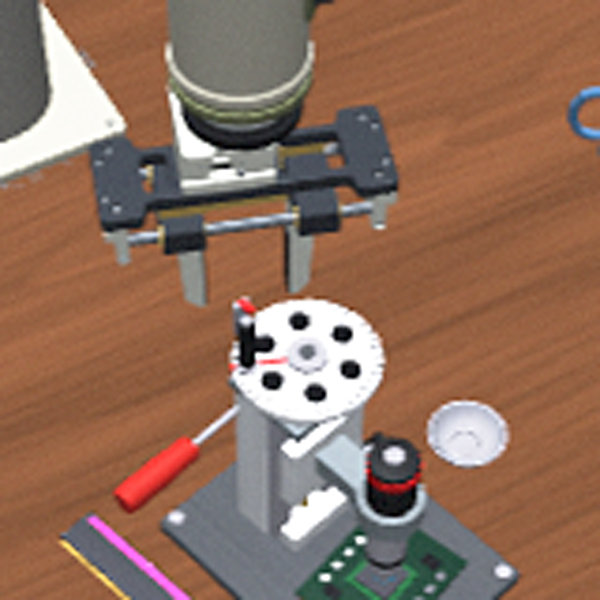

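Call:
apply_moves(series=[[[-1,-1,17],[0,0,0]],[[0,0,17],[0,0,0]],[[0,0,17],[0,0,0]],[[0,0,17],[0,0,0]],[[0,0,0],[0,0,0]],[[0,0,0],[0,0,0]]])

```text
t: 2.48
tool_pos: [0.566, 0.0028, 0.4321]
orientation: [-0.493, -3.101, -0.0]
force: [-0.8, 0.3, 1.5]
opening: 0.0559
gripper_force: 0.0
```

Call:
apply_moves(series=[[[0,0,0],[0,0,0]],[[0,0,0],[0,0,0]],[[0,0,0],[0,0,0]],[[0,0,0],[0,0,0]],[[0,0,0],[0,0,0]],[[0,0,0],[0,0,0]],[[0,0,0],[0,0,0]],[[0,0,0],[0,0,0]]], claw=0, newtons=30)

```text
t: 3.15
tool_pos: [0.5666, 0.0009, 0.433]
orientation: [-0.497, -3.102, 0.003]
force: [-1.4, -4.8, 0.9]
opening: 0.0135
gripper_force: 30.0
```

```bash
python3 - <<'E'
from h import *
p,d=robot.read_camera("scene");
s=robot.read_state();print(s['t'],s['tool_pos'],s['force'],s['opening'],s['gripper_force'])
cv2.imwrite("pics/s2.png",cv2.resize(p[120:240,260:380],(600,600),interpolation=cv2.INTER_CUBIC))
E
```

```text
3.2 [0.56655308 0.00080155 0.43294035] [-2.50846365 -5.80005922  2.46825495] 0.013337980562573744 29.999821186065674
```

View pics/s2.png

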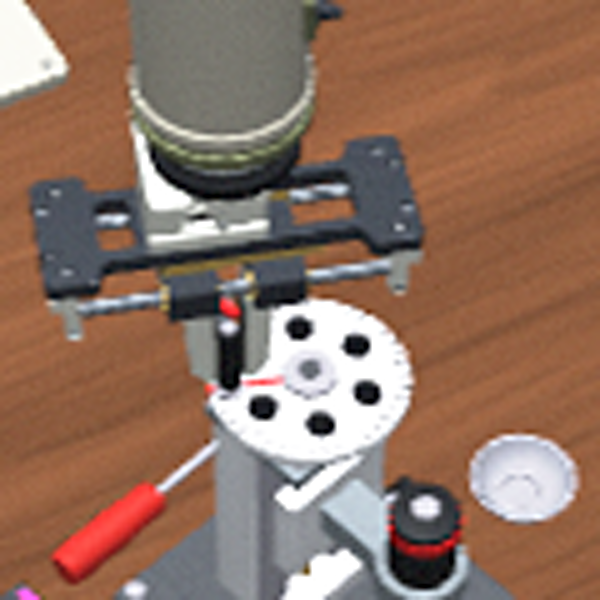

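```bash
cat >> h.py <<'E'
C=np.array([.582,.041]);PH0=.266+np.pi
R2=np.array([[-.9503,.3114],[.3114,.9503]])   # columns: tool x,y in world
def pt(w): return 1000*C+44*np.array([np.cos(PH0+w),np.sin(PH0+w)])
def table(w0,dw,n):
    acc=np.zeros(2)
    for i in range(1,n+1):
        e=R2.T@(pt(w0+i*dw)-pt(w0));r=np.round(e-acc,1);acc+=r
        print(f"{w0+i*dw:.2f}: [[{r[0]}, {r[1]}, 0], [0, 0, 0]],",end="\n" if i%3==0 else " ")
def rt(f,w):
    f=np.array(f[:2]);u=np.array([np.cos(PH0+w),np.sin(PH0+w)]);return f@u, f@[-u[1],u[0]]
E
python3 -c "
from h import *
table(.94,-.12,42)"
```

```text
0.82: [[5.2, 0.6, 0], [0, 0, 0]], 0.70: [[5.2, 1.2, 0], [0, 0, 0]], 0.58: [[4.9, 1.8, 0], [0, 0, 0]],
0.46: [[4.8, 2.3, 0], [0, 0, 0]], 0.34: [[4.3, 3.0, 0], [0, 0, 0]], 0.22: [[4.1, 3.4, 0], [0, 0, 0]],
0.10: [[3.5, 3.9, 0], [0, 0, 0]], -0.02: [[3.1, 4.3, 0], [0, 0, 0]], -0.14: [[2.5, 4.6, 0], [0, 0, 0]],
-0.26: [[2.0, 4.9, 0], [0, 0, 0]], -0.38: [[1.4, 5.1, 0], [0, 0, 0]], -0.50: [[0.7, 5.2, 0], [0, 0, 0]],
-0.62: [[0.2, 5.3, 0], [0, 0, 0]], -0.74: [[-0.6, 5.2, 0], [0, 0, 0]], -0.86: [[-1.1, 5.2, 0], [0, 0, 0]],
-0.98: [[-1.7, 5.0, 0], [0, 0, 0]], -1.10: [[-2.4, 4.7, 0], [0, 0, 0]], -1.22: [[-2.9, 4.4, 0], [0, 0, 0]],
-1.34: [[-3.3, 4.1, 0], [0, 0, 0]], -1.46: [[-3.9, 3.6, 0], [0, 0, 0]], -1.58: [[-4.2, 3.1, 0], [0, 0, 0]],
-1.70: [[-4.6, 2.6, 0], [0, 0, 0]], -1.82: [[-4.9, 2.0, 0], [0, 0, 0]], -1.94: [[-5.1, 1.5, 0], [0, 0, 0]],
-2.06: [[-5.2, 0.8, 0], [0, 0, 0]], -2.18: [[-5.3, 0.1, 0], [0, 0, 0]], -2.30: [[-5.2, -0.4, 0], [0, 0, 0]],
-2.42: [[-5.2, -1.1, 0], [0, 0, 0]], -2.54: [[-5.0, -1.7, 0], [0, 0, 0]], -2.66: [[-4.8, -2.3, 0], [0, 0, 0]],
-2.78: [[-4.4, -2.8, 0], [0, 0, 0]], -2.90: [[-4.1, -3.4, 0], [0, 0, 0]], -3.02: [[-3.7, -3.8, 0], [0, 0, 0]],
-3.14: [[-3.1, -4.2, 0], [0, 0, 0]], -3.26: [[-2.7, -4.5, 0], [0, 0, 0]], -3.38: [[-2.0, -4.9, 0], [0, 0, 0]],
-3.50: [[-1.5, -5.1, 0], [0, 0, 0]], -3.62: [[-0.9, -5.2, 0], [0, 0, 0]], -3.74: [[-0.2, -5.2, 0], [0, 0, 0]],
-3.86: [[0.4, -5.3, 0], [0, 0, 0]], -3.98: [[1.0, -5.2, 0], [0, 0, 0]], -4.10: [[1.7, -5.0, 0], [0, 0, 0]],
```

Call:
apply_moves(series=[[[5.2,0.6,0],[0,0,0]],[[5.2,1.2,0],[0,0,0]],[[4.9,1.8,0],[0,0,0]],[[4.8,2.3,0],[0,0,0]],[[0,0,0],[0,0,0]],[[0,0,0],[0,0,0]]])

```text
t: 3.7
tool_pos: [0.5487, 0.0129, 0.4329]
orientation: [-0.496, -3.1, 0.003]
force: [-6.2, -5.5, 4.2]
opening: 0.0135
gripper_force: 30.0
```

```bash
cat >m.py <<'E'
from h import *
import sys
w=float(sys.argv[1]);F=[];P=[]
for i in range(int(sys.argv[2]) if len(sys.argv)>2 else 4):
    robot.read_camera("top");s=robot.read_state();F.append(s['force']);P.append(s['tool_pos'])
f=np.mean(F,0);p=np.mean(P,0);r=p[:2]-C
print("t",round(s['t'],2),"F",f.round(1),"rad,tan",np.round(rt(f,w),1),"pos",p.round(4),"r",np.hypot(*r).round(4),"w",((np.arctan2(r[1],r[0])-PH0+np.pi)%(2*np.pi)-np.pi).round(3),"cmd",pt(w).round(1),s['opening'].round(4))
E
python3 m.py .46
```

```text
Traceback (most recent call last):
  File "m.py", line 7, in <module>
    print("t",round(s['t'],2),"F",f.round(1),"rad,tan",np.round(rt(f,w),1),"pos",p.round(4),"r",np.hypot(*r).round(4),"w",((np.arctan2(r[1],r[0])-PH0+np.pi)%(2*np.pi)-np.pi).round(3),"cmd",pt(w).round(1),s['opening'].round(4))
                                                                                                                                                                                                            ^^^^^^^^^^^^^^^^^^
AttributeError: 'float' object has no attribute 'round'
```

Call:
apply_moves(series=[[[5.0,1.9,0],[0,0,0]],[[4.7,2.3,0],[0,0,0]],[[0,0,0],[0,0,0]],[[0,0,0],[0,0,0]]])

```text
t: 4.23
tool_pos: [0.5415, 0.0212, 0.4329]
orientation: [0.494, 3.101, 0.002]
force: [3.6, 2.3, -0.5]
opening: 0.0133
gripper_force: 30.0
```

```bash
sed -i 's/-np.pi).round(3)/-np.pi)/; s/np.hypot(\*r).round(4)/np.hypot(*r)/; s/,s\[.opening.\].round(4)//' m.py; python3 m.py .22
```

```text
t 4.43 F [4.3 3.5 0.1] rad,tan [-5.4 -1.1] pos [0.5417 0.0209 0.4329] r 0.045017971735782314 w 0.19624252744574378 cmd [543.1  20.4]
```

Call:
apply_moves(series=[[[3.1,4.3,0],[0,0,0]],[[2.8,4.7,0],[0,0,0]],[[0,0,0],[0,0,0]],[[0,0,0],[0,0,0]]])

```text
t: 4.77
tool_pos: [0.5384, 0.0312, 0.4329]
orientation: [-0.494, -3.102, 0.0]
force: [-2.6, 0.2, 3.7]
opening: 0.0133
gripper_force: 30.0
```

```bash
python3 m.py -.02
```

```text
t 4.97 F [-3.8  0.1  5. ] rad,tan [ 3.7 -1.1] pos [0.5385 0.0309 0.4329] r 0.044700005439819154 w -0.03761608105154224 cmd [539.3  30.3]
```

Call:
apply_moves(series=[[[2.8,4.4,0],[0,0,0]],[[2.2,4.7,0],[0,0,0]],[[0,0,0],[0,0,0]],[[0,0,0],[0,0,0]]])

```text
t: 5.3
tool_pos: [0.5368, 0.0414, 0.4329]
orientation: [0.494, 3.102, 0.001]
force: [-0.7, 1.0, 5.1]
opening: 0.0135
gripper_force: 30.0
```

```bash
python3 m.py -.26
```

```text
t 5.5 F [-1.7  0.8  5.1] rad,tan [ 1.7 -0.8] pos [0.5368 0.0411 0.4329] r 0.04517762543554328 w -0.26909938565397473 cmd [538.   40.7]
```

Call:
apply_moves(series=[[[1.6,5.0,0],[0,0,0]],[[0.8,5.2,0],[0,0,0]],[[0.2,5.3,0],[0,0,0]],[[0,0,0],[0,0,0]],[[0,0,0],[0,0,0]]])

```text
t: 5.92
tool_pos: [0.5393, 0.0569, 0.4329]
orientation: [0.494, 3.102, 0.001]
force: [0.5, 1.0, 5.7]
opening: 0.0136
gripper_force: 30.0
```

```bash
python3 m.py -.62
```

```text
t 6.12 F [-0.2  0.7  5.5] rad,tan [ 0.5 -0.6] pos [0.5393 0.0566 0.4329] r 0.04551216527495708 w -0.6169699088135396 cmd [540.7  56.3]
```

Still idling, with little radial force. On I go.

Call:
apply_moves(series=[[[-0.6,5.2,0],[0,0,0]],[[-1.1,5.2,0],[0,0,0]],[[-1.7,5.0,0],[0,0,0]],[[0,0,0],[0,0,0]],[[0,0,0],[0,0,0]]])

```text
t: 6.53
tool_pos: [0.5473, 0.0705, 0.4329]
orientation: [0.495, 3.102, 0.001]
force: [-0.8, 1.7, 5.6]
opening: 0.0133
gripper_force: 30.0
```

```bash
python3 m.py -.98
```

```text
t 6.73 F [-0.5  1.6  5.6] rad,tan [ 1.4 -0.9] pos [0.5473 0.0704 0.4329] r 0.04546847735824214 w -0.9677908544004992 cmd [548.7  69.8]
```

Call:
apply_moves(series=[[[-2.3,4.9,0],[0,0,0]],[[-2.9,4.4,0],[0,0,0]],[[-3.3,4.1,0],[0,0,0]],[[0,0,0],[0,0,0]],[[0,0,0],[0,0,0]]])

```text
t: 7.15
tool_pos: [0.5597, 0.0805, 0.4329]
orientation: [0.495, 3.102, 0.001]
force: [-0.2, 2.1, 4.5]
opening: 0.0135
gripper_force: 30.0
```

```bash
python3 m.py -1.34
```

```text
t 7.35 F [-0.  2.  5.] rad,tan [ 1.7 -0.9] pos [0.5596 0.0805 0.4329] r 0.045366286657782466 w -1.3212576689008682 cmd [561.   79.7]
```

Call:
apply_moves(series=[[[-3.9,3.8,0],[0,0,0]],[[-4.2,3.2,0],[0,0,0]],[[-4.6,2.6,0],[0,0,0]],[[0,0,0],[0,0,0]],[[0,0,0],[0,0,0]]])

```text
t: 7.77
tool_pos: [0.575, 0.0856, 0.4329]
orientation: [0.495, 3.101, 0.001]
force: [1.5, 0.9, 5.2]
opening: 0.0137
gripper_force: 30.0
```

```bash
python3 m.py -1.70
```

```text
t 7.97 F [0.8 1.1 4.9] rad,tan [ 1. -1.] pos [0.5748 0.0855 0.4329] r 0.045105895604111004 w -1.677549240095024 cmd [576.   84.6]
```

Call:
apply_moves(series=[[[-4.9,2.1,0],[0,0,0]],[[-5.1,1.5,0],[0,0,0]],[[-5.2,0.8,0],[0,0,0]],[[0,0,0],[0,0,0]],[[0,0,0],[0,0,0]]])

```text
t: 8.38
tool_pos: [0.5909, 0.0847, 0.4329]
orientation: [0.496, 3.101, 0.0]
force: [1.4, 0.7, 5.4]
opening: 0.0133
gripper_force: 30.0
```

```bash
python3 m.py -2.06
```

```text
t 8.58 F [0.9 0.5 5.6] rad,tan [ 0.7 -0.8] pos [0.5908 0.0848 0.4329] r 0.04465971212583859 w -2.034858768051234 cmd [591.7  83.9]
```

Call:
apply_moves(series=[[[-5.3,0.1,0],[0,0,0]],[[-5.2,-0.4,0],[0,0,0]],[[-5.2,-1.1,0],[0,0,0]]])

```text
t: 8.83
tool_pos: [0.6053, 0.0786, 0.4329]
orientation: [0.495, 3.102, 0.0]
force: [-1.2, 0.1, 5.5]
opening: 0.0136
gripper_force: 30.0
```

```bash
python3 m.py -2.42 1;python3 m.py -2.42 3
```

```text
t 8.88 F [1.3 0.  4.1] rad,tan [ 0.7 -1.1] pos [0.6059 0.078  0.4329] r 0.04406946343218434 w -2.40929148777832 cmd [606.2  77.7]
t 9.03 F [0.8 0.3 5.5] rad,tan [ 0.7 -0.5] pos [0.6056 0.0782 0.4329] r 0.044078028311253986 w -2.401145475740562 cmd [606.2  77.7]
```

Call:
apply_moves(series=[[[-5.0,-1.7,0],[0,0,0]],[[-4.8,-2.3,0],[0,0,0]],[[-4.4,-2.8,0],[0,0,0]]])

```text
t: 9.28
tool_pos: [0.6167, 0.0675, 0.4329]
orientation: [0.495, 3.102, -0.0]
force: [-2.0, 0.8, 6.0]
opening: 0.0132
gripper_force: 30.0
```

```bash
python3 m.py -2.78 1;python3 m.py -2.78 2
```

```text
t 9.33 F [ 0.7 -0.6  4.9] rad,tan [ 0.2 -0.9] pos [0.6171 0.0668 0.4329] r 0.04355322981400519 w -2.774632396570406 cmd [617.6  66.8]
t 9.43 F [0.8 0.  5. ] rad,tan [ 0.7 -0.4] pos [0.6169 0.067  0.4329] r 0.043554424005440115 w -2.767290808963595 cmd [617.6  66.8]
```

Call:
apply_moves(series=[[[-4.1,-3.4,0],[0,0,0]],[[-3.7,-3.8,0],[0,0,0]]])

```text
t: 9.6
tool_pos: [0.6216, 0.0587, 0.4329]
orientation: [-0.494, -3.102, -0.001]
force: [-5.1, 6.2, 7.8]
opening: 0.0135
gripper_force: 30.0
```

```bash
python3 m.py -3.02 1;python3 m.py -3.02 2
```

```text
t 9.65 F [-2.1  2.8  6.5] rad,tan [-0.9  3.4] pos [0.6218 0.0581 0.4329] r 0.04333233018053021 w -3.0023757810494076 cmd [622.7  57.6]
t 9.75 F [-2.   2.7  6. ] rad,tan [-0.8  3.2] pos [0.6217 0.0584 0.4329] r 0.04333293258937151 w -2.9947162860303678 cmd [622.7  57.6]
```

Call:
apply_moves(series=[[[-3.1,-4.2,0],[0,0,0]],[[-2.7,-4.5,0],[0,0,0]],[[-2.0,-4.9,0],[0,0,0]],[[-1.5,-5.1,0],[0,0,0]]])

```text
t: 10.08
tool_pos: [0.6248, 0.039, 0.4329]
orientation: [-0.493, -3.103, -0.005]
force: [0.3, 8.3, 5.6]
opening: 0.0132
gripper_force: 30.0
```

```bash
python3 m.py -3.5 1;python3 m.py -3.5 2; python3 -c "
from h import *
table(-3.5,-.12,14)"
```

```text
t 10.13 F [0.2 7.1 6.5] rad,tan [-0.5  7.1] pos [0.6247 0.0381 0.4329] r 0.04280994061318012 w 2.8070417532187824 cmd [625.8  36.9]
t 10.23 F [-0.4  6.5  6.4] rad,tan [-1.   6.5] pos [0.6247 0.0384 0.4329] r 0.04278302877832983 w 2.813767083915595 cmd [625.8  36.9]
-3.62: [[-0.9, -5.2, 0], [0, 0, 0]], -3.74: [[-0.2, -5.3, 0], [0, 0, 0]], -3.86: [[0.4, -5.2, 0], [0, 0, 0]],
-3.98: [[1.0, -5.2, 0], [0, 0, 0]], -4.10: [[1.7, -5.0, 0], [0, 0, 0]], -4.22: [[2.2, -4.8, 0], [0, 0, 0]],
-4.34: [[2.8, -4.5, 0], [0, 0, 0]], -4.46: [[3.3, -4.1, 0], [0, 0, 0]], -4.58: [[3.7, -3.7, 0], [0, 0, 0]],
-4.70: [[4.2, -3.2, 0], [0, 0, 0]], -4.82: [[4.6, -2.7, 0], [0, 0, 0]], -4.94: [[4.8, -2.1, 0], [0, 0, 0]],
-5.06: [[5.1, -1.6, 0], [0, 0, 0]], -5.18: [[5.1, -0.9, 0], [0, 0, 0]],
```

Clearly driving, at about 7 N. The slack ran out at about w = -2.85, so I'll stop at about -5.2.

Call:
apply_moves(series=[[[-0.9,-5.2,0],[0,0,0]],[[-0.2,-5.3,0],[0,0,0]],[[0.4,-5.2,0],[0,0,0]],[[1.0,-5.2,0],[0,0,0]],[[1.7,-5.0,0],[0,0,0]],[[2.2,-4.8,0],[0,0,0]]])

```text
t: 10.73
tool_pos: [0.6117, 0.0107, 0.4329]
orientation: [0.493, 3.1, 0.004]
force: [6.5, 6.7, 2.2]
opening: 0.0136
gripper_force: 30.0
```

```bash
python3 m.py -4.22 2
```

```text
t 10.83 F [4.1 4.9 3.9] rad,tan [-0.8  6.4] pos [0.6113 0.0102 0.4329] r 0.04252348265198798 w 2.0642346618375242 cmd [612.3   9.1]
```

Call:
apply_moves(series=[[[2.8,-4.5,0],[0,0,0]],[[3.3,-4.1,0],[0,0,0]],[[3.7,-3.7,0],[0,0,0]],[[4.2,-3.2,0],[0,0,0]],[[4.6,-2.7,0],[0,0,0]],[[4.8,-2.1,0],[0,0,0]],[[5.1,-1.6,0],[0,0,0]],[[5.1,-0.9,0],[0,0,0]],[[0,0,0],[0,0,0]],[[0,0,0],[0,0,0]]])

```text
t: 11.67
tool_pos: [0.5726, -0.0014, 0.4329]
orientation: [0.495, 3.1, 0.001]
force: [5.9, 1.1, 1.6]
opening: 0.0134
gripper_force: 30.0
```

```bash
python3 m.py -5.18 4; python3 -c "
from h import *
table(-5.18,.12,44)"
```

```text
t 11.87 F [6.4 0.8 2.1] rad,tan [-2.1  6.1] pos [ 0.5727 -0.0014  0.4329] r 0.043430140839819775 w 1.0894618806319247 cmd [573.2  -2.1]
-5.06: [[-5.2, 0.9, 0], [0, 0, 0]], -4.94: [[-5.0, 1.6, 0], [0, 0, 0]], -4.82: [[-4.9, 2.1, 0], [0, 0, 0]],
-4.70: [[-4.5, 2.7, 0], [0, 0, 0]], -4.58: [[-4.2, 3.2, 0], [0, 0, 0]], -4.46: [[-3.8, 3.7, 0], [0, 0, 0]],
-4.34: [[-3.3, 4.1, 0], [0, 0, 0]], -4.22: [[-2.8, 4.5, 0], [0, 0, 0]], -4.10: [[-2.2, 4.8, 0], [0, 0, 0]],
-3.98: [[-1.6, 5.0, 0], [0, 0, 0]], -3.86: [[-1.0, 5.2, 0], [0, 0, 0]], -3.74: [[-0.4, 5.2, 0], [0, 0, 0]],
-3.62: [[0.2, 5.3, 0], [0, 0, 0]], -3.50: [[0.9, 5.2, 0], [0, 0, 0]], -3.38: [[1.4, 5.1, 0], [0, 0, 0]],
-3.26: [[2.1, 4.8, 0], [0, 0, 0]], -3.14: [[2.6, 4.6, 0], [0, 0, 0]], -3.02: [[3.2, 4.2, 0], [0, 0, 0]],
-2.90: [[3.7, 3.8, 0], [0, 0, 0]], -2.78: [[4.1, 3.4, 0], [0, 0, 0]], -2.66: [[4.4, 2.8, 0], [0, 0, 0]],
-2.54: [[4.8, 2.3, 0], [0, 0, 0]], -2.42: [[5.0, 1.7, 0], [0, 0, 0]], -2.30: [[5.1, 1.0, 0], [0, 0, 0]],
-2.18: [[5.3, 0.5, 0], [0, 0, 0]], -2.06: [[5.3, -0.2, 0], [0, 0, 0]], -1.94: [[5.2, -0.8, 0], [0, 0, 0]],
-1.82: [[5.1, -1.4, 0], [0, 0, 0]], -1.70: [[4.8, -2.0, 0], [0, 0, 0]], -1.58: [[4.6, -2.6, 0], [0, 0, 0]],
-1.46: [[4.3, -3.2, 0], [0, 0, 0]], -1.34: [[3.8, -3.6, 0], [0, 0, 0]], -1.22: [[3.4, -4.0, 0], [0, 0, 0]],
-1.10: [[2.9, -4.4, 0], [0, 0, 0]], -0.98: [[2.3, -4.8, 0], [0, 0, 0]], -0.86: [[1.8, -4.9, 0], [0, 0, 0]],
-0.74: [[1.1, -5.2, 0], [0, 0, 0]], -0.62: [[0.5, -5.2, 0], [0, 0, 0]], -0.50: [[-0.1, -5.3, 0], [0, 0, 0]],
-0.38: [[-0.7, -5.2, 0], [0, 0, 0]], -0.26: [[-1.4, -5.1, 0], [0, 0, 0]], -0.14: [[-2.0, -4.9, 0], [0, 0, 0]],
-0.02: [[-2.5, -4.7, 0], [0, 0, 0]], 0.10: [[-3.1, -4.2, 0], [0, 0, 0]],
```

Call:
apply_moves(series=[[[-5.2,0.9,0],[0,0,0]],[[-5.0,1.6,0],[0,0,0]],[[-4.9,2.1,0],[0,0,0]],[[-4.5,2.7,0],[0,0,0]],[[-4.2,3.2,0],[0,0,0]],[[-3.8,3.7,0],[0,0,0]],[[-3.3,4.1,0],[0,0,0]],[[-2.8,4.5,0],[0,0,0]],[[-2.2,4.8,0],[0,0,0]],[[-1.6,5.0,0],[0,0,0]],[[-1.0,5.2,0],[0,0,0]],[[-0.4,5.2,0],[0,0,0]]])

```text
t: 12.87
tool_pos: [0.6226, 0.0274, 0.4329]
orientation: [-0.496, -3.101, 0.001]
force: [-2.7, 0.2, 7.2]
opening: 0.0136
gripper_force: 30.0
```

```bash
python3 m.py -3.74 4
```

```text
t 13.07 F [-1.6  1.6  6.7] rad,tan [-2.  1.] pos [0.6226 0.0279 0.4329] r 0.042697754570955315 w 2.563317652840553 cmd [623.6  26.6]
```

Call:
apply_moves(series=[[[0.2,5.3,0],[0,0,0]],[[0.9,5.2,0],[0,0,0]],[[1.4,5.1,0],[0,0,0]],[[2.1,4.8,0],[0,0,0]],[[2.6,4.6,0],[0,0,0]],[[3.2,4.2,0],[0,0,0]],[[3.7,3.8,0],[0,0,0]],[[4.1,3.4,0],[0,0,0]],[[4.4,2.8,0],[0,0,0]],[[4.8,2.3,0],[0,0,0]],[[5.0,1.7,0],[0,0,0]],[[5.1,1.0,0],[0,0,0]]])

```text
t: 14.07
tool_pos: [0.6008, 0.0812, 0.4329]
orientation: [0.496, 3.102, -0.0]
force: [1.4, 0.4, 4.9]
opening: 0.0136
gripper_force: 30.0
```

Call:
apply_moves(series=[[[5.3,0.5,0],[0,0,0]],[[5.3,-0.2,0],[0,0,0]],[[5.2,-0.8,0],[0,0,0]],[[5.1,-1.4,0],[0,0,0]],[[4.8,-2.0,0],[0,0,0]],[[4.6,-2.6,0],[0,0,0]],[[4.3,-3.2,0],[0,0,0]],[[3.8,-3.6,0],[0,0,0]],[[3.4,-4.0,0],[0,0,0]],[[2.9,-4.4,0],[0,0,0]]])

```text
t: 14.9
tool_pos: [0.5512, 0.0745, 0.4329]
orientation: [-0.495, -3.102, -0.0]
force: [0.5, 0.8, 6.1]
opening: 0.014
gripper_force: 30.0
```

```bash
python3 m.py -1.10 4
```

```text
t 15.1 F [-2.2  1.3  6.6] rad,tan [2.4 0.8] pos [0.551  0.0742 0.4329] r 0.045391004548611086 w -1.0858007430251 cmd [552.4  73.6]
```

Call:
apply_moves(series=[[[2.4,-4.7,0],[0,0,0]],[[1.8,-4.9,0],[0,0,0]],[[1.1,-5.2,0],[0,0,0]],[[0.5,-5.2,0],[0,0,0]],[[-0.1,-5.3,0],[0,0,0]]])

```text
t: 15.52
tool_pos: [0.538, 0.052, 0.4329]
orientation: [-0.495, -3.102, -0.0]
force: [0.6, 0.9, 4.5]
opening: 0.0134
gripper_force: 30.0
```

```bash
python3 m.py -.5 2; python3 - <<'E'
from h import *
from scipy.optimize import least_squares
P=np.array([[.5368,.0411],[.5393,.0566],[.5473,.0704],[.5596,.0805],[.5748,.0855],[.5908,.0848],[.6056,.0782],[.6169,.067],[.6217,.0584],[.6247,.0384],[.6113,.0102],[.5727,-.0014],[.6226,.0279],[.551,.0742],[.5385,.0309]])
f=least_squares(lambda c:np.hypot(*(P-c[:2]).T)-c[2],[.58,.04,.044]);c=f.x;print(c,np.abs(f.fun).max())
p=robot.read_state()['tool_pos'][:2]-c[:2];print("w",np.arctan2(p[1],p[0])%(2*np.pi)-PH0)
im,_=robot.read_camera("top");sc,_=robot.read_camera("scene")
o=np.hstack([cv2.resize(im[150:220,275:345],(400,400),interpolation=cv2.INTER_CUBIC),cv2.resize(sc[160:230,285:355],(400,400),interpolation=cv2.INTER_CUBIC)])
cv2.imwrite("pics/c3.png",o)
E
```

```text
t 15.62 F [-1.9 -0.4  6.4] rad,tan [1.7 0.8] pos [0.5379 0.0514 0.4329] r 0.04526814617504243 w -0.4967387288755978 cmd [539.2  51.2]
[0.58085398 0.04191723 0.04399318] 0.00022974276019022827
w -0.48512290543690995
```

View pics/c3.png

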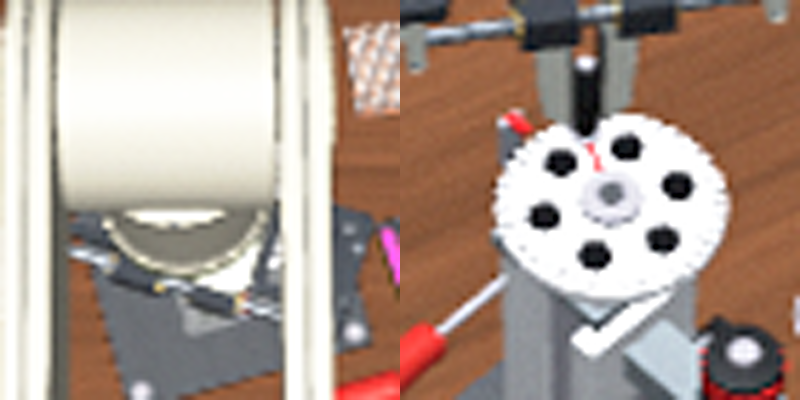

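```bash
python3 - <<'E'
from h import *
for q in((500,118),(515,122),(530,130)):
    r=ray("scene",((q[0]-400)/5.714+285-.4,q[1]/5.714+160-.4),.233)[:2]
    for c in([.582,.041],[.5809,.0419]):
        v=r-c;print(q,r.round(4),"r",np.hypot(*v).round(4),"ang",(np.arctan2(v[1],v[0])%(2*np.pi)-PH0).round(3))
r=ray("scene",((588-400)/5.714+285-.4,131/5.714+160-.4),.234);print("handle base",r)
r=ray("scene",((611-400)/5.714+285-.4,193/5.714+160-.4),.240);print("hub",r)
E
```

```text
(500, 118) [0.5128 0.0201] r 0.0723 ang 0.027
(500, 118) [0.5128 0.0201] r 0.0715 ang 0.044
(515, 122) [0.5185 0.0253] r 0.0654 ang -0.024
(515, 122) [0.5185 0.0253] r 0.0646 ang -0.006
(530, 130) [0.5264 0.0294] r 0.0568 ang -0.06
(530, 130) [0.5264 0.0294] r 0.056 ang -0.04
handle base [0.5410544  0.05335965 0.234     ]
hub [0.58334584 0.04239547 0.24      ]
```

Call:
apply_moves(series=[[[-0.7,-5.2,0],[0,0,0]],[[-1.4,-5.1,0],[0,0,0]]])

```text
t: 15.88
tool_pos: [0.5369, 0.0427, 0.4329]
orientation: [-0.493, -3.102, -0.004]
force: [-1.2, 9.6, 5.0]
opening: 0.0136
gripper_force: 30.0
```

```bash
python3 m.py -.26 2
```

```text
t 15.98 F [-1.1  6.   5.9] rad,tan [ 1. -6.] pos [0.5369 0.042  0.4329] r 0.045124303693431296 w -0.2874652241619362 cmd [538.   40.7]
```

Call:
apply_moves(series=[[[-1.9,-4.9,0],[0,0,0]],[[-2.6,-4.8,0],[0,0,0]],[[-0.9,-1.3,0],[0,0,0]],[[0,0,0],[0,0,0]],[[0,0,0],[0,0,0]],[[0,0,0],[0,0,0]]])

```text
t: 16.48
tool_pos: [0.5385, 0.0303, 0.4329]
orientation: [-0.494, -3.101, -0.003]
force: [-2.1, 5.1, 5.9]
opening: 0.0135
gripper_force: 30.0
```

```bash
python3 m.py 0 3; python3 - <<'E'
from h import *
p=robot.read_state()['tool_pos'][:2]-[.58085,.04192];print("w",np.arctan2(p[1],p[0])%(2*np.pi)-PH0)
E
```

```text
t 16.63 F [-2.4  5.6  6.9] rad,tan [ 0.9 -6. ] pos [0.5385 0.0303 0.4329] r 0.04482354616804514 w -0.025277870873257058 cmd [539.5  29.4]
w 0.0011323476515552322
```

Call:
apply_moves(series=[[[0,0,0],[0,0,0]],[[0,0,0],[0,0,0]],[[0,0,0],[0,0,0]],[[0,0,0],[0,0,0]],[[0,0,0],[0,0,0]],[[0,0,0],[0,0,0]]], claw=0.6)

```text
t: 17.13
tool_pos: [0.5382, 0.0294, 0.4324]
orientation: [-0.496, -3.102, 0.0]
force: [0.2, 0.6, -0.2]
opening: 0.0487
gripper_force: 0.0
```

Call:
apply_moves(series=[[[0,0,-10],[0,0,0]],[[0,0,-20],[0,0,0]],[[0,0,-20],[0,0,0]],[[0,0,-20],[0,0,0]],[[0,0,-20],[0,0,0]],[[20,0,-20],[0,0,0]],[[30,0,0],[0,0,0]],[[30,0,0],[0,0,0]],[[30,0,0],[0,0,0]],[[0,0,0],[0,0,0]],[[0,0,0],[0,0,0]]])

```text
t: 18.05
tool_pos: [0.4326, 0.0642, 0.5443]
orientation: [0.494, 3.1, 0.001]
force: [1.2, -0.6, -0.9]
opening: 0.0561
gripper_force: 0.0
```

```bash
python3 - <<'E'
from h import *
im,_=robot.read_camera("top");sc,_=robot.read_camera("scene")
o=np.hstack([cv2.resize(im[150:220,275:345],(400,400),interpolation=cv2.INTER_CUBIC),cv2.resize(sc[160:230,285:355],(400,400),interpolation=cv2.INTER_CUBIC)])
cv2.imwrite("pics/c4.png",o)
s=robot.read_state();print(s['t'],s['tool_pos'],s['force'],s['opening'])
E
```

```text
18.15 [0.43385967 0.06378014 0.54343417] [ 0.56494332  0.11276639 -0.17506759] 0.05618851007941682
```

View pics/c4.png

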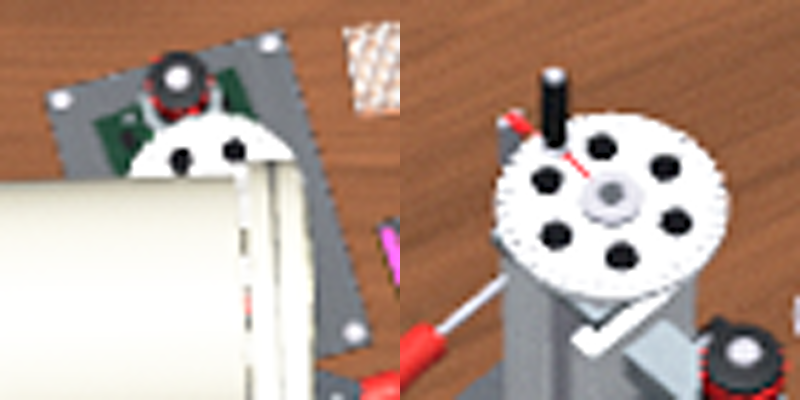

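The red line runs from about (590,177) to (565,152) in the picture, and the pointer from (527,132) to (505,114). I'll check the angles in metres.

```bash
python3 - <<'E'
from h import *
sc=cv2.imread("pics/c4.png")[:,400:].astype(int)
b,g,r=sc[...,0],sc[...,1],sc[...,2]
m=(r-np.maximum(g,b)>50)
c=np.array([.582,.0415])
v,u=np.nonzero(m)
for name,k,z in(("line",(u>155)&(u<200)&(v>140)&(v<185),.232),("pointer",(u>98)&(u<140)&(v>105)&(v<140),.232)):
    W=np.array([ray("scene",(a/5.714+285-.4,d/5.714+160-.4),z)[:2] for a,d in zip(u[k],v[k])])
    q=W.mean(0);e=q-c;ev=np.linalg.svd(W-q)[2][0]
    print(name,k.sum(),q.round(4),"r",np.hypot(*e).round(4),"ang",(np.arctan2(e[1],e[0])%(2*np.pi)-PH0).round(3),"axis dir",(np.arctan2(ev[1],ev[0])%np.pi-PH0+np.pi).round(3))
print("handle top",ray("scene",((554-400)/5.714+285-.4,75/5.714+160-.4),.282),"base",ray("scene",((555-400)/5.714+285-.4,147/5.714+160-.4),.234), "expected at 0",pt(0))
E
```

```text
line 249 [0.5548 0.0391] r 0.0273 ang -0.179 axis dir -0.082
pointer 715 [0.5187 0.0276] r 0.0648 ang -0.05 axis dir -0.067
handle top [0.53754039 0.0367189  0.282     ] base [0.54209715 0.03461939 0.234     ] expected at 0 [539.5474752  29.4335339]
```

Call:
apply_moves(series=[[[30,35,0],[0,0,0]],[[30,35,0],[0,0,0]],[[20,35,0],[0,0,0]],[[0,35,0],[0,0,0]],[[0,35,0],[0,0,0]],[[0,35,0],[0,0,0]],[[0,35,0],[0,0,0]],[[0,35,0],[0,0,0]],[[0,35,0],[0,0,0]],[[0,35,0],[0,0,0]]])

```text
t: 18.98
tool_pos: [0.4715, 0.4151, 0.5416]
orientation: [-0.496, -3.101, 0.001]
force: [-0.1, -0.5, 0.4]
opening: 0.0556
gripper_force: 0.0
```

```bash
python3 - <<'E'
from h import *
A=[];B=[]
for i in range(6):
    A.append(robot.read_camera("top")[0].astype(float));B.append(robot.read_camera("scene")[0].astype(float))
A=np.mean(A,0);B=np.mean(B,0)
for n,I,s in(("top",A,1),("scene",B,1)):
    red=np.clip(I[...,2]-np.maximum(I[...,0],I[...,1])-15,0,None)
    v,u=np.nonzero(red>0)
    W=np.array([ray(n,(a,d),.232)[:2] for a,d in zip(u,v)]);
    for c in([.582,.0415],[.5835,.042]):
        e=W-c;r=np.hypot(*e.T);a=(np.arctan2(e[:,1],e[:,0])%(2*np.pi))-PH0
        for nm,k in(("line",(r>.015)&(r<.036)&(abs(a)<.6)),("ptr",(r>.058)&(r<.075)&(abs(a)<.3))):
            w=red[v[k],u[k]];q=(W[k]*w[:,None]).sum(0)/w.sum() if k.any() else np.nan
            ee=q-c;print(n,c,nm,k.sum(),np.round(q,4),round(float((np.arctan2(ee[1],ee[0])%(2*np.pi))-PH0),3))
o=np.hstack([cv2.resize(A[150:220,275:345],(400,400),interpolation=cv2.INTER_CUBIC),cv2.resize(B[160:230,285:355],(400,400),interpolation=cv2.INTER_CUBIC)])
cv2.imwrite("pics/c5.png",o.clip(0,255))
E
```

```text
Traceback (most recent call last):
  File "h.py", line 4, in ray
    c=robot.calibration(n);K=np.array([[c['fx'],0,c['cx']],[0,c['fy'],c['cy']],[0,0,1]])
ValueError: time passes only in moves, steps and waits
```

```bash
python3 - <<'E'
import h
from h import *
cal={n:robot.calibration(n) for n in("top","scene")}
class Q: calibration=staticmethod(lambda n:cal[n])
A=[];B=[]
for i in range(6):
    A.append(robot.read_camera("top")[0].astype(float));B.append(robot.read_camera("scene")[0].astype(float))
h.robot=Q
A=np.mean(A,0);B=np.mean(B,0)
for n,I,(x0,x1,y0,y1) in(("top",A,(275,345,150,220)),("scene",B,(285,355,160,230))):
    red=np.clip(I[...,2]-np.maximum(I[...,0],I[...,1])-15,0,None)
    k0=np.zeros_like(red);k0[y0:y1,x0:x1]=1
    v,u=np.nonzero(red*k0>0)
    W=np.array([ray(n,(a,d),.232)[:2] for a,d in zip(u,v)])
    for c in([.582,.0415],[.5835,.042]):
        e=W-c;r=np.hypot(*e.T);a=(np.arctan2(e[:,1],e[:,0])%(2*np.pi))-PH0
        for nm,k in(("line",(r>.015)&(r<.036)&(abs(a)<.6)),("ptr",(r>.058)&(r<.075)&(abs(a)<.3))):
            if not k.any(): continue
            w=red[v[k],u[k]];q=(W[k]*w[:,None]).sum(0)/w.sum()
            ee=q-c;print(n,c,nm,k.sum(),np.round(q,4),round(float((np.arctan2(ee[1],ee[0])%(2*np.pi))-PH0),3))
o=np.hstack([cv2.resize(A[150:220,275:345],(400,400),interpolation=cv2.INTER_CUBIC),cv2.resize(B[160:230,285:355],(400,400),interpolation=cv2.INTER_CUBIC)])
cv2.imwrite("pics/c5.png",o.clip(0,255))
E
```

```text
top [0.582, 0.0415] line 7 [0.5608 0.0374] -0.073
top [0.582, 0.0415] ptr 12 [0.5198 0.0233] 0.019
top [0.5835, 0.042] line 7 [0.5608 0.0374] -0.064
top [0.5835, 0.042] ptr 13 [0.5198 0.0233] 0.02
scene [0.582, 0.0415] line 9 [0.5546 0.039 ] -0.174
scene [0.582, 0.0415] ptr 53 [0.518  0.0255] -0.022
scene [0.5835, 0.042] line 8 [0.5552 0.0393] -0.169
scene [0.5835, 0.042] ptr 49 [0.5189 0.0259] -0.022[ WARN:0@5.488] global loadsave.cpp:1063 imwrite_ Unsupported depth image for selected encoder is fallbacked to CV_8U.
```

View pics/c5.png

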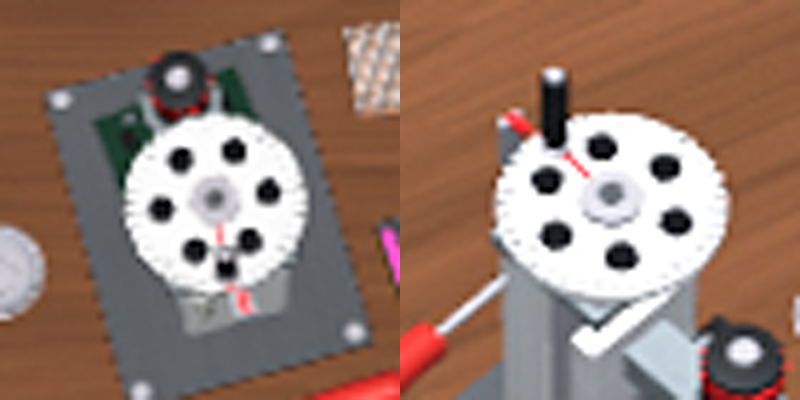

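The line stands about 0.1 rad short of the pointer. That is inside the tolerance, but thin, so I'll re-grip and raise it by about 0.1 rad.

Call:
apply_moves(series=[[[-8,-35,0],[0,0,0]],[[-18,-35,0],[0,0,0]],[[-18,-35,0],[0,0,0]],[[-18,-35,0],[0,0,0]],[[-18,-35,0],[0,0,0]],[[-18,-35,0],[0,0,0]],[[-18,-35,0],[0,0,0]],[[-18,-35,0],[0,0,0]],[[-18,-35,0],[0,0,0]],[[-18,-31,0],[0,0,0]],[[-18,0,0],[0,0,0]],[[0,0,0],[0,0,0]]], claw=0.6)

```text
t: 21.18
tool_pos: [0.5422, 0.0231, 0.5421]
orientation: [0.502, 3.101, -0.001]
force: [-0.1, -0.2, 0.4]
opening: 0.0555
gripper_force: 0.0
```

```bash
python3 - <<'E'
from h import *
robot.read_camera("top");s=robot.read_state();print(s['t'],s['tool_pos'],to(.5376,.0338,.4325))
E
```

```text
21.2333 [0.54151915 0.02455614 0.54221518] [  6.53312954   7.55961972 109.71964603]
```

Call:
apply_moves(series=[[[6.5,7.5,0],[0,0,0]],[[0,0,0],[0,0,0]],[[0,0,0],[0,0,0]],[[0,0,0],[0,0,0]]])

```text
t: 21.57
tool_pos: [0.5366, 0.0362, 0.5431]
orientation: [0.492, 3.102, 0.0]
force: [-0.8, 0.1, 0.4]
opening: 0.056
gripper_force: 0.0
```

```bash
python3 - <<'E'
from h import *
T=[]
for i in range(4): robot.read_camera("top");T.append(to(.5376,.0338,.4325))
print(np.mean(T,0),np.std(T,0))
E
```

```text
[ -1.28410465  -1.54520624 110.44241531] [0.13854658 0.19232778 0.06930153]
```

Call:
apply_moves(series=[[[-1.3,-1.5,20],[0,0,0]],[[0,0,20],[0,0,0]],[[0,0,20],[0,0,0]],[[0,0,20],[0,0,0]],[[0,0,20],[0,0,0]],[[0,0,10],[0,0,0]],[[0,0,0],[0,0,0]],[[0,0,0],[0,0,0]],[[0,0,0],[0,0,0]]])

```text
t: 22.52
tool_pos: [0.5382, 0.0332, 0.4343]
orientation: [0.495, 3.1, 0.0]
force: [0.9, -0.9, 0.4]
opening: 0.0559
gripper_force: 0.0
```

Call:
apply_moves(series=[[[0,0,0],[0,0,0]],[[0,0,0],[0,0,0]],[[0,0,0],[0,0,0]],[[0,0,0],[0,0,0]],[[0,0,0],[0,0,0]],[[0,0,0],[0,0,0]],[[0,0,0],[0,0,0]],[[0,0,0],[0,0,0]]], claw=0)

```text
t: 23.18
tool_pos: [0.5379, 0.0335, 0.4328]
orientation: [0.495, 3.102, 0.001]
force: [1.9, 3.2, -0.0]
opening: 0.0137
gripper_force: 30.0
```

```bash
sed -i 's/^C=.*;PH0/C=np.array([.58085,.04192]);PH0/' h.py; python3 m.py -.08 4
```

```text
t 23.38 F [ 2.   3.3 -0.4] rad,tan [-2.6 -2.9] pos [0.5379 0.0335 0.4328] r 0.04373043757477593 w -0.07191851330134469 cmd [537.6  33.8]
```

Call:
apply_moves(series=[[[-1.2,-2.2,0],[0,0,0]],[[-1.4,-2.1,0],[0,0,0]],[[0,0,0],[0,0,0]],[[0,0,0],[0,0,0]],[[0,0,0],[0,0,0]]])

```text
t: 23.8
tool_pos: [0.539, 0.029, 0.4328]
orientation: [-0.494, -3.102, -0.003]
force: [2.1, 6.9, 0.8]
opening: 0.0128
gripper_force: 30.0
```

```bash
python3 m.py 0 4
```

```text
t 24.0 F [1.4 7.1 0.4] rad,tan [-3.2 -6.5] pos [0.539  0.029  0.4328] r 0.0438017884866833 w 0.0330946045609295 cmd [538.4  30.4]
```

Call:
apply_moves(series=[[[0,0,0],[0,0,0]],[[0,0,0],[0,0,0]],[[0,0,0],[0,0,0]],[[0,0,0],[0,0,0]],[[0,0,0],[0,0,0]],[[0,0,0],[0,0,0]],[[0,0,0],[0,0,0]]], claw=0.6)

```text
t: 24.58
tool_pos: [0.539, 0.0281, 0.4327]
orientation: [-0.496, -3.102, 0.0]
force: [0.9, 0.6, -0.1]
opening: 0.0539
gripper_force: 0.0
```

Call:
apply_moves(series=[[[0,0,-10],[0,0,0]],[[0,0,-20],[0,0,0]],[[0,0,-20],[0,0,0]],[[0,0,-20],[0,0,0]],[[0,0,-20],[0,0,0]],[[20,0,-20],[0,0,0]],[[20,30,0],[0,0,0]],[[20,30,0],[0,0,0]],[[20,30,0],[0,0,0]],[[20,30,0],[0,0,0]],[[20,30,0],[0,0,0]],[[20,30,0],[0,0,0]]])

```text
t: 25.58
tool_pos: [0.4611, 0.2444, 0.5439]
orientation: [0.496, 3.101, 0.001]
force: [-0.5, 0.4, -0.1]
opening: 0.056
gripper_force: 0.0
```

Call:
apply_moves(series=[[[10,35,0],[0,0,0]],[[10,35,0],[0,0,0]],[[10,35,0],[0,0,0]],[[10,35,0],[0,0,0]],[[10,35,0],[0,0,0]],[[0,0,0],[0,0,0]],[[0,0,0],[0,0,0]]])

```text
t: 26.17
tool_pos: [0.4687, 0.4266, 0.5418]
orientation: [-0.491, -3.102, 0.002]
force: [0.5, -0.3, -0.8]
opening: 0.0558
gripper_force: 0.0
```

```bash
python3 - <<'E' 2>/dev/null
import h
from h import *
cal={n:robot.calibration(n) for n in("top","scene")}
class Q: calibration=staticmethod(lambda n:cal[n])
A=[];B=[]
for i in range(6):
    A.append(robot.read_camera("top")[0].astype(float));B.append(robot.read_camera("scene")[0].astype(float))
s=robot.read_state();print(s['t'],s['tool_pos'],s['force'],s['opening'])
h.robot=Q
A=np.mean(A,0);B=np.mean(B,0)
for n,I,(x0,x1,y0,y1) in(("top",A,(275,345,150,220)),("scene",B,(285,355,160,230))):
    red=np.clip(I[...,2]-np.maximum(I[...,0],I[...,1])-15,0,None)
    k0=np.zeros_like(red);k0[y0:y1,x0:x1]=1
    v,u=np.nonzero(red*k0>0)
    W=np.array([ray(n,(a,d),.232)[:2] for a,d in zip(u,v)])
    for c in([.582,.0415],):
        e=W-c;r=np.hypot(*e.T);a=(np.arctan2(e[:,1],e[:,0])%(2*np.pi))-PH0
        for nm,k in(("line",(r>.015)&(r<.036)&(abs(a)<.6)),("ptr",(r>.058)&(r<.075)&(abs(a)<.3))):
            if not k.any(): continue
            w=red[v[k],u[k]];q=(W[k]*w[:,None]).sum(0)/w.sum()
            ee=q-c;print(n,c,nm,k.sum(),np.round(q,4),round(float((np.arctan2(ee[1],ee[0])%(2*np.pi))-PH0),3))
o=np.hstack([cv2.resize(A[150:220,275:345],(400,400),interpolation=cv2.INTER_CUBIC),cv2.resize(B[160:230,285:355],(400,400),interpolation=cv2.INTER_CUBIC)])
cv2.imwrite("pics/c6.png",o.clip(0,255).astype(np.uint8))
E
```

```text
26.7667 [0.46908841 0.4244691  0.54296472] [-0.42105559  0.31856367 -0.50866914] 0.055731605299009813
top [0.582, 0.0415] line 8 [0.5613 0.0364] -0.025
top [0.582, 0.0415] ptr 12 [0.5199 0.0233] 0.018
scene [0.582, 0.0415] line 9 [0.5554 0.0378] -0.129
scene [0.582, 0.0415] ptr 51 [0.5181 0.0247] -0.009
```

View pics/c6.png

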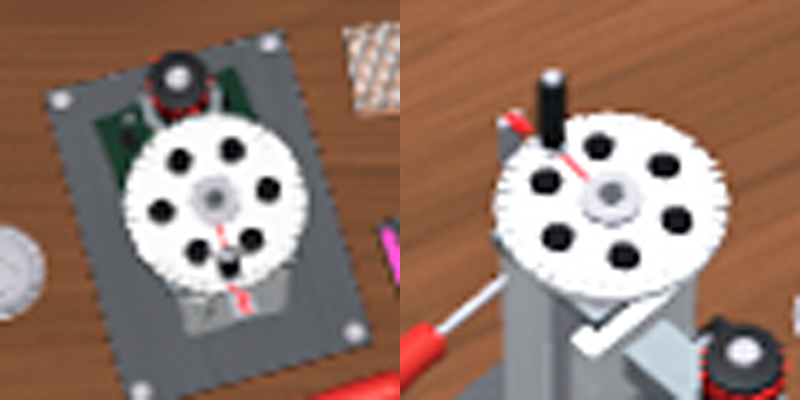

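In the top view the line from the hub at (215,200) now runs through (232,288) to the pointer at (240,298), within about 0.06 rad. I'm handing in.

```bash
python3 -c "
from plant import robot
print(robot.close_job())"
```

```text
the job is handed in; nothing more can be done
None
```

The job is handed in (no verdict shown): wheel cranked about 2.3 rad past where the slack ran out, wound back up on the screw in two goes, because the first stop fell about 0.1 rad short, left with the red line about 0.06 rad short of the pointer by the pictures, and released; I did not measure the camera's height directly.

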